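# Find the module with the loose transformer and box it

### The arm

A 6-joint arm with a two-finger parallel gripper is mounted at the origin on the work surface. World frame = base frame: x ahead of the robot, y to its left, z up, the work surface at z = 0. Lengths are in m, angles in rad, forces in N, time in s.
With the tool pointing down it reaches from about 0.325 to 0.9 m from the base axis. Payload 6.1 kg.
Tool frame: the origin (TCP) lies on the centre line of the jaws, within the pads' length; the fingertips stand 11 mm ahead of it and the grasp point (between the pads) lies 8 mm behind it; z points along the fingers, y is the line along which they close (so a half turn about z gives the same grasp; the last joint's range is limited). The gripper opens to 85 mm and grips with 20 to 120 N. Pads are 22 mm wide; open, the fingers measure 114 mm over their backs; the gripper's body (76 mm by 85 mm) begins 54 mm behind the grasp point. The pads swing forward as they close: fully open they stand 13 mm farther back than shut.
Start: joints at [1.05, 0.22, 1.526, -0, 1.395, -0.126], TCP at [0.24, 0.577, 0.242] pointing down, gripper open.
Joint ranges: [-2.98, 2.98], [-0.91, 2.08], [0.09, 2.57], [-1.24, 4.39], [0.2, 2.65], [-2.68, 2.68]. Speed limits (rad/s): [2.57, 2.57, 3.01, 3.14, 3.14, 3.14].

### API

Orientations are given as [roll, pitch, yaw] about the fixed x, y, z axes, in that order (R = Rz(yaw) Ry(pitch) Rx(roll)).
In Python, from cell import manip gives the robot as it stands.
- The arm moves only by the tool send_rows, never from a script. Its argument "rows" is a list of rows, each a list of 2 entries, a list of its own where there are three numbers: the shift along the tool's x, y, z normalised to -1 to 1, where 1 is 0.2 m, then the turn, a rotation vector about the tool's x, y, z normalised to -1 to 1, where 1 is 180 degrees. A call has 1 to 20 rows; each row is the pose to reach, as a shift and turn from the pose commanded when the call began, along the tool's axes at that moment, turning the shorter way round; what a row does not reach only later rows make up. A row lasts 1/10 s, in which the tool goes at most 50 mm and 8.59 degrees, less where a joint would pass 70% of its speed; a pose out of reach is approached as far as the arm can. A call with a number of a shift or a turn outside -1 to 1 is refused whole. A call with a gripper value outside its range is refused whole. "fingers" is the gripper command: -1 is shut, 1 is fully open, values between are in proportion, set as the call begins (left out, the last holds). The fingers move at their own pace and stop on an object; "newtons" is the grip in N (left out, the last holds). Time passes only in rows, so rows that repeat a pose let the fingers close. It gives the time, the measured TCP pose, the force, the opening and the grip force at its end, in the units of the state.
- manip.get_state(): the state, without advancing time (a new reading comes with each control period).
- manip.get_image(name): name is "side" or "top"; returns (picture, depth): 420x560x3 uint8, red, green, blue; 420x560 float32, m along the optical axis (not along the pixel's ray), 0 where there is no reading.
- manip.get_calibration(name): a dict with "fx", "fy", "cx", "cy" (pixels), "cam_to_world" (4x4, takes a point from camera to world coordinates). Camera axes: x right, y down, z forward; pixel columns grow to the right and rows downward; lengths in m; the calibration is good to about 2 mm. A picture is of the moment at which its call begins. get_calibration takes no time and is no camera call.
- manip.close_job(): hands the job in; it is judged then, once.
The state is a dict: "time": time; "joint_pos": joint angles; "dq": joint speeds; "tau": joint torques, N m; "position": TCP position; "eef_rot": TCP orientation; "ft_force": force on the tool from outside, world axes, zero at the start; "ft_torque": the same for the moment, N m; "gripper_width": finger opening in m; "finger_force": force on a finger pad.
Only numpy, scipy, OpenCV 4.12 (cv2) and the standard library are available. Lean on these libraries where they do the work, as an engineer would, in place of code of your own. Each camera call takes 0.05 s, during which the arm holds its last target. There are 200 camera calls.

### The job

One of the three sealed panel modules on the bench has a transformer that has come loose inside. Rock the modules on their bases where they stand, by pressing down an overhanging end of the panel, until you find the one whose transformer slides; then put that one flat, panel up, in the open reject box and shut the lid. Leave the two sound modules standing where they are and do not push the tools and other things on the bench about.

Things in the scene. Friction and masses are not known exactly. Their poses are not given: they have to be found in the camera images.
- module_a: look-alike panel module, about 0.33 kg: sealed grey case 60 x 56 mm, 34 mm high, on the bench under a wider 4 mm aluminium panel 128 x 56 mm (flat top 38 mm up, overhanging the case by 34 mm at both ends) with a clear window in its middle. Origin: centre of the case's underside; x along the 128 mm, y across the 56 mm (case and panel flush: the grasp width), z up
- module_b: second module, the same to look at. How any of the three rocks: pressed down on an overhanging end (5 to 12 N, following it as it swings down and outwards) it tips about the case's lower edge at that end, 30 mm from the origin along x; the panel's end would meet the bench at 45 degrees; let up, it rocks back flat by itself. Origin and axes as module_a
- module_c: third module, the same to look at and to handle; size, origin and axes as module_a. The three stand in a row from right to left in any order, some 100 mm apart, panels up, long side pointing roughly away from the robot
- transformer_a (a point): top centre of the steel and copper transformer (29 x 28 x 24 mm) seen through module_a's window, 29.5 mm above its underside. Starts within 2 mm of the middle. A sound one is bonded; the loose one slides along the module's x to the lower end, up to 11.5 mm from the middle, once the module leans 14 to 21 degrees, and stays there when level again
- transformer_b (a point): top centre of the steel and copper transformer (29 x 28 x 24 mm) seen through module_b's window, 29.5 mm above its underside. Starts within 2 mm of the middle. A sound one is bonded; the loose one slides along the module's x to the lower end, up to 11.5 mm from the middle, once the module leans 14 to 21 degrees, and stays there when level again
- transformer_c (a point): top centre of the steel and copper transformer (29 x 28 x 24 mm) seen through module_c's window, 29.5 mm above its underside. Starts within 2 mm of the middle. A sound one is bonded; the loose one slides along the module's x to the lower end, up to 11.5 mm from the middle, once the module leans 14 to 21 degrees, and stays there when level again
- reject_box: black open box fixed to the bench, right of the modules; outside 155 mm (x) x 190 mm (y) x 54 mm high, walls and floor 4 mm. Origin: centre of its underside; x points to the hinged long side (away from the modules), y along the hinge, z up. A module fits with its 128 mm length along the box's y
- lid (a joint): angle of the box's lid (translucent plate with dark rim, 155 x 190 x 5 mm, finger tab 12 mm beyond its free edge): 0 = shut, its top 60 mm above the bench; pi/2 = upright; starts open at 1.5 to 1.75 and stays where it is left (stiff: about 1 N at the free edge). At angle a it points from the hinge along (-cos a, 0, sin a) in the box's frame
- lid_hinge (a point): middle of the lid's hinge line, on the rim of the box's hinged long side: 77.5 mm from the box's origin along its x, 54.5 mm up; the hinge line runs along the box's y
- lid_edge (a point): middle of the lid's free edge on its outer face, 155 mm from the hinge
- solder_spool: white-flanged spool of solder wire, 60 mm across, 42 mm high; a bystander. Origin: centre of its underside
- screwdriver: black-handled screwdriver 170 mm long lying on the bench; a bystander. Origin: under its middle
- circuit_board: green circuit board 70 x 45 mm lying on the bench; a bystander. Origin: centre of its underside
- multimeter: hand-held multimeter 160 x 78 x 36 mm lying face up; a bystander. Origin: centre of its underside
- side_cutters: side cutters 115 mm long lying on the bench; a bystander. Origin: under the pivot
- tweezers: steel tweezers 120 mm long lying on the bench; a bystander. Origin: under the middle
- phone: white phone 145 x 72 x 9 mm lying face up; a bystander. Origin: centre of its underside
Not all that is in view belongs to the job. What is shaped like the module_b but green or pink is not meant.

How it is judged:
By the outcome, as a careful person would: the job done as asked, in the order asked, and still so for the second after the job is handed in, with the robot touching nothing.
It also fails if it takes over 72 s, if anything falls off the work surface, if the arm or the gripper's body presses on something with over 40 N, if the wrist force passes 120 N, or if a joint passes its speed limit or range.

## Working session

There is one attempt and no reset: what is moved stays moved. The work goes in short steps, Python scripts to look and compute and a tool call to move; the robot and the scene stay as the last step left them, time stands still between calls to the robot, and variables do not carry over. Pictures are saved under pics/ and viewed, at most 10 in all, crops included, and the job is handed in when it is done.

Besides the shell and the picture viewer there is one more tool, called after "Emit:" by a JSON object that holds its "method" and its "body". send_rows: Moves the arm, as the interface text tells. Scaled input: -1 to 1 covers 0.2 m each way for a shift and 180 degrees each way for a turn. Its arguments: {"type":"object","properties":{"rows":{"type":"array"},"fingers":{"type":"number"},"newtons":{"type":"number"}},"required":["rows"]}

```bash
mkdir -p pics
cat > h.py <<'E'
import numpy as np, cv2
from cell import manip
def snap(name,fn=None):
    im,d=manip.get_image(name)
    if fn: cv2.imwrite('pics/'+fn,im[:,:,::-1])
    return im,d
def cal(name):
    c=manip.get_calibration(name); return c,np.array(c['cam_to_world'])
def ray(name,u,v,z):
    c,T=cal(name); d=T[:3,:3]@np.array([(u-c['cx'])/c['fx'],(v-c['cy'])/c['fy'],1]); o=T[:3,3]
    return o+d*(z-o[2])/d[2]
def proj(name,p):
    c,T=cal(name); q=T[:3,:3].T@(np.array(p)-T[:3,3]); return c['fx']*q[0]/q[2]+c['cx'],c['fy']*q[1]/q[2]+c['cy']
E
python3 - <<'E'
from h import *
a,da=snap('top');b,db=snap('side')
np.savez('s0.npz',a=a,da=da,b=b,db=db)
cv2.imwrite('pics/top0.png',a[:,:,::-1]);cv2.imwrite('pics/side0.png',b[:,:,::-1])
for n in('top','side'):
    c,T=cal(n);print(c['fx'],c['cx'],c['cy'],T.round(3).tolist())
print(manip.get_state())
E
```

```text
399.05466628667165 280.4677090141699 212.27628391916326 [[0.016, -0.993, 0.121, 0.359], [-1.0, -0.018, -0.013, 0.08], [0.015, -0.12, -0.993, 0.998], [0.0, 0.0, 0.0, 1.0]]
429.1572579991429 283.72382911993714 206.47630022216856 [[0.993, -0.092, 0.076, 0.388], [-0.118, -0.638, 0.761, -0.662], [-0.021, -0.765, -0.644, 0.706], [0.0, 0.0, 0.0, 1.0]]
{'time': 0.1, 'joint_pos': array([ 1.04992872e+00,  2.21181251e-01,  1.52748320e+00,  7.20238101e-06,
        1.39470740e+00, -1.26089503e-01]), 'dq': array([-0.00223345, -0.00127873, -0.00256499,  0.00029439,  0.00051853,
       -0.00142587]), 'tau': array([ 7.94605949e-04, -4.98245573e+01, -3.90545869e+01, -6.51932601e-05,
        5.66588322e-03, -1.83658494e-05]), 'position': array([0.24011038, 0.57647135, 0.24129472]), 'eef_rot': array([-3.13982847e+00, -2.30776252e-04,  2.74681308e+00]), 'ft_force': array([ 0.53722282, -0.23672887,  0.53629072]), 'ft_torque': array([ 0.0091896 , -0.03037926,  0.01044492]), 'finger_force': 0.0, 'gripper_width': 0.08513644869180896}
```

View pics/top0.png

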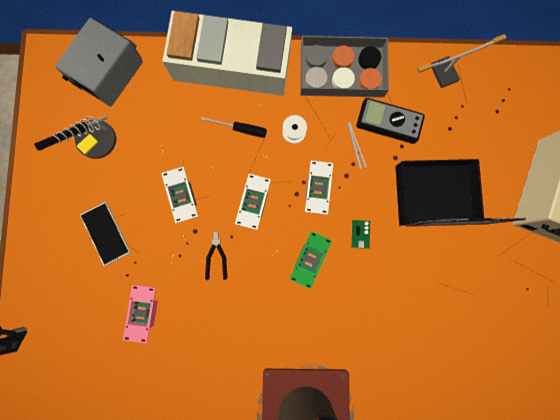

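View pics/side0.png

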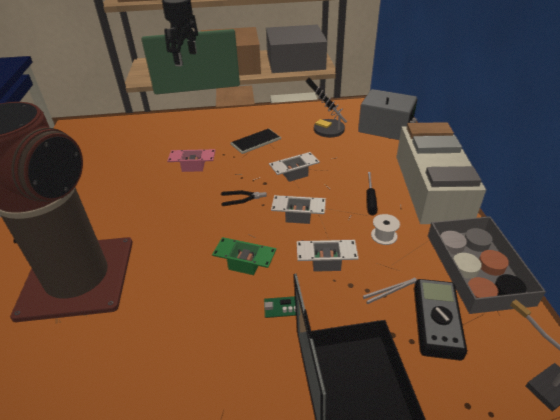

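The top view shows white modules at about (180,195), (253,201) and (319,187). The green one at (311,260) and pink one at (139,313) are decoys. The box is at (440,192), with its hinge and upright lid on the robot side at row 222; the side view agrees, with the lid at about (305,345).

```bash
cat >> h.py <<'E'
C0=[(180,195),(253,201),(319,187)]
def mods(a,name='top'):
    """panel centre/yaw and transformer offset, from top picture"""
    hsv=cv2.cvtColor(a,cv2.COLOR_RGB2HSV); out=[]
    m=((hsv[...,1]<60)&(hsv[...,2]>140)).astype(np.uint8)
    m=cv2.morphologyEx(m,cv2.MORPH_CLOSE,np.ones((3,3)))
    cs,_=cv2.findContours(m,cv2.RETR_EXTERNAL,cv2.CHAIN_APPROX_NONE)
    for c in cs:
        if not 500<cv2.contourArea(cv2.convexHull(c))<2500: continue
        p=np.array([ray(name,u,v,.038)[:2] for u,v in c[:,0]]).astype(np.float32)
        (cx,cy),wh,ang=cv2.minAreaRect(p)
        b=cv2.boxPoints(((cx,cy),wh,ang)); e=[b[1]-b[0],b[2]-b[1]]; l=max(e,key=np.linalg.norm); l=l*np.sign(l[0])
        out.append((cx,cy,np.arctan2(l[1],l[0]),max(wh),min(wh),c[:,0].mean(0)))
    return out
E
python3 - <<'E'
from h import *
s=np.load('s0.npz');a,da=s['a'],s['da']
for o in mods(a): print([np.round(x,4) for x in o])
big=cv2.resize(a[150:240,150:350],None,fx=4,fy=4,interpolation=cv2.INTER_CUBIC)
cv2.imwrite('pics/c0.png',big[:,:,::-1])
# box by dark mask + depth of rim
T=cal('top')[1];c=cal('top')[0]
v,u=np.mgrid[0:420,0:560]
P=np.stack([(u-c['cx'])/c['fx']*da,(v-c['cy'])/c['fy']*da,da],-1)@T[:3,:3].T+T[:3,3]
r=(u>385)&(u<500)&(v>150)&(v<235)&(da>0)
for lo,hi in((.04,.065),(.1,.3)):
    q=P[r&(P[...,2]>lo)&(P[...,2]<hi)]
    print(len(q),np.percentile(q,[1,5,50,95,99],axis=0).round(3).tolist())
q=P[(u>395)&(u<530)&(v>205)&(v<240)&(P[...,2]>.07)]; print(len(q),q[q[:,2].argsort()[::-1][::max(1,len(q)//25)]].round(3).tolist())
m=((a.max(2)<45)&r).astype(np.uint8)
cs,_=cv2.findContours(m,0,2);cc=max(cs,key=cv2.contourArea)
ap=cv2.approxPolyDP(cc,3,True)[:,0];print([(tuple(x.tolist()),ray('top',*x,.054)[:2].round(3).tolist()) for x in ap])
E
```

```text
[np.float64(0.4179), np.float64(0.4864), np.float32(0.4944), np.float64(0.1376), np.float64(0.0686), array([115.7239, 238.3436])]
[np.float64(0.5022), np.float64(0.1353), np.float32(-0.2357), np.float64(0.1268), np.float64(0.0561), array([252.4071, 201.4429])]
[np.float64(0.5155), np.float64(0.3134), np.float32(0.3186), np.float64(0.1272), np.float64(0.0559), array([179.2908, 194.6809])]
[np.float64(0.5404), np.float64(-0.0249), np.float32(-0.1022), np.float64(0.1272), np.float64(0.0564), array([318.6224, 187.1958])]
[np.float64(0.6855), np.float64(0.0355), np.float32(0.0153), np.float64(0.067), np.float64(0.0573), array([294.1507, 128.8219])]
[np.float64(0.6333), np.float64(0.734), np.float32(0.0996), np.float64(0.4643), np.float64(0.0447), array([  4.5619, 142.9227])]
747 [[0.448, -0.419, 0.04], [0.45, -0.417, 0.041], [0.552, -0.329, 0.052], [0.611, -0.227, 0.059], [0.614, -0.226, 0.061]]
347 [[0.441, -0.417, 0.102], [0.443, -0.393, 0.108], [0.447, -0.303, 0.207], [0.453, -0.232, 0.22], [0.454, -0.232, 0.222]]
529 [[0.359, 0.08, 0.998], [0.359, 0.08, 0.998], [0.448, -0.321, 0.22], 
[... 151 characters left out ...]
92, 0.208], [0.447, -0.343, 0.208], [0.445, -0.307, 0.207], [0.448, -0.293, 0.207], [0.449, -0.406, 0.205], [0.446, -0.233, 0.18], [0.45, -0.357, 0.162], [0.451, -0.378, 0.154], [0.452, -0.403, 0.145], [0.446, -0.253, 0.138], [0.447, -0.276, 0.13], [0.452, -0.381, 0.12], [0.454, -0.418, 0.11], [0.451, -0.336, 0.102], [0.452, -0.354, 0.092], [0.454, -0.418, 0.081], [0.462, -0.518, 0.072]]
[((478, 161), [0.609, -0.413]), ((398, 164), [0.597, -0.216]), ((400, 224), [0.451, -0.218]), ((426, 223), [0.455, -0.281]), ((424, 220), [0.462, -0.276]), ((468, 217), [0.471, -0.382]), ((465, 221), [0.461, -0.375]), ((451, 221), [0.46, -0.341]), ((497, 220), [0.465, -0.452]), ((482, 217), [0.471, -0.416])]
```

View pics/c0.png

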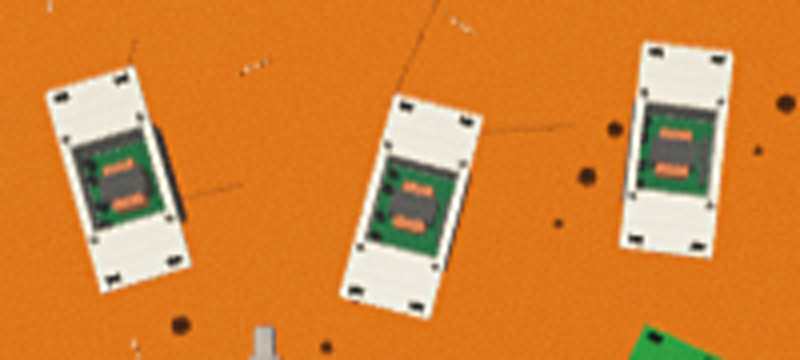

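The crop shows all three transformers near the middle of their windows: (122,185), (412,205) and (673,152) in crop pixels. I'll start with the left module.

```bash
cat >> h.py <<'E'
from scipy.spatial.transform import Rotation as Ro
M=[(.5155,.3134,.3186),(.5022,.1353,-.2357),(.5404,-.0249,-.1022)]
def go(p,yaw,pitch=0):
    """print row numbers to reach world p, tool down at yaw"""
    s=manip.get_state(); R=Ro.from_euler('xyz',s['eef_rot'])
    d=R.inv().apply(np.array(p)-s['position'])/.2
    w=(R.inv()*Ro.from_euler('xyz',[np.pi,0,yaw])).as_rotvec()/np.pi
    print('row',d.round(3).tolist(),w.round(3).tolist())
def mp(i,x,z):
    X,Y,t=M[i]; return [X+x*np.cos(t),Y+x*np.sin(t),z]
def trafo(a,mm=None):
    """copper centroid in each module's frame, mm"""
    r,g,b=[a[...,k].astype(int) for k in range(3)]
    cop=(r-g>25)&(r>110)
    for i,(X,Y,t) in enumerate(mm or M):
        q=[]
        v0,u0=proj('top',(X,Y,.0295))[::-1]
        for v in range(int(v0)-25,int(v0)+26):
            for u in range(int(u0)-25,int(u0)+26):
                if cop[v,u]:
                    p=ray('top',u,v,.0295)[:2]-[X,Y]; l=np.array([p@[np.cos(t),np.sin(t)],p@[-np.sin(t),np.cos(t)]])
                    if abs(l[0])<.026 and abs(l[1])<.018:q.append(l*1000)
        print(i,len(q),np.mean(q,0).round(1))
E
python3 - <<'E'
from h import *
trafo(np.load('s0.npz')['a'])
go((.38,.45,.2),M[0][2]+np.pi); go(mp(0,.052,.065),M[0][2]+np.pi)
E
```

```text
0 51 [-5.2 -0.7]Traceback (most recent call last):
  File "<stdin>", line 2, in <module>
  File "h.py", line 48, in trafo
    p=ray('top',u,v,.0295)[:2]-[X,Y]; l=np.array([p@[np.cos(t),np.sin(t)],p@[-np.sin(t),np.cos(t)]])
      ~~~^^^^^^^^^^^^^^^^^
  File "h.py", line 10, in ray
    c,T=cal(name); d=T[:3,:3]@np.array([(u-c['cx'])/c['fx'],(v-c['cy'])/c['fy'],1]); o=T[:3,3]
        ~~~^^^^^^
  File "h.py", line 8, in cal
    c=manip.get_calibration(name); return c,np.array(c['cam_to_world'])
ValueError: time passes only in moves, steps and waits
```

```bash
python3 - <<'E'
s=open('h.py').read()
s=s.replace("def cal(name):","import functools\n@functools.cache\ndef cal(name):")
open('h.py','w').write(s)
E
python3 - <<'E'
from h import *
trafo(np.load('s0.npz')['a'])
go((.38,.45,.2),M[0][2]+np.pi); go(mp(0,.052,.065),M[0][2]+np.pi)
print(mp(0,.052,.065))
E
```

```text
0 51 [-5.2 -0.7]
1 42 [-1.   0.3]
2 47 [-2.4  0.9]
row [-0.889, -0.314, 0.207] [-0.001, -0.0, -0.227]
row [-1.974, -0.513, 0.882] [-0.001, -0.0, -0.227]
[np.float64(0.5648830938053899), np.float64(0.3296883408058665), 0.065]
```

Emit:
{"method": "send_rows", "body": {"rows": [[[-0.5,-0.15,0.1],[0,0,-0.113]],[[-0.98,-0.26,0.3],[0,0,-0.227]],[[-0.98,-0.26,0.3],[0,0,-0.227]],[[-0.98,-0.26,0.3],[0,0,-0.227]],[[-0.98,-0.26,0.3],[0,0,-0.227]],[[-0.98,-0.26,0.3],[0,0,-0.227]],[[-0.98,-0.26,0.3],[0,0,-0.227]]], "fingers": -1}}

```text
time: 0.8
position: [0.4012, 0.4533, 0.1819]
eef_rot: [3.142, -0.001, -2.827]
ft_force: [-0.1, 0.3, 0.4]
gripper_width: 0.0003
finger_force: 0.0
```

Run:
```python
from h import *
go(mp(0,.052,.065),M[0][2]+np.pi);s=manip.get_state();print(s['time'],s['position'],s['eef_rot'],s['gripper_width'],s['ft_force'])
```

```text
row [-0.588, -0.841, 0.584] [0.0, -0.0, -0.001]
0.8 [0.40117272 0.45327612 0.18186634] [ 3.14154963e+00 -1.19095772e-03 -2.82703818e+00] 0.00027967732709094785 [-0.1426967   0.27699904  0.42927503]
```

Emit:
{"method": "send_rows", "body": {"rows": [[[-0.15,-0.21,0.1],[0,0,0]],[[-0.3,-0.42,0.2],[0,0,0]],[[-0.45,-0.64,0.3],[0,0,0]],[[-0.588,-0.841,0.4],[0,0,0]],[[-0.588,-0.841,0.584],[0,0,0]],[[-0.588,-0.841,0.62],[0,0,0]],[[-0.588,-0.841,0.64],[0,0,0]],[[-0.588,-0.841,0.645],[0,0,0]],[[-0.588,-0.841,0.65],[0,0,0]]]}}

```text
time: 1.7
position: [0.5659, 0.3327, 0.0546]
eef_rot: [3.141, 0.003, -2.822]
ft_force: [-0.5, -0.1, 0.7]
gripper_width: 0.0001
finger_force: 0.0
```

Emit:
{"method": "send_rows", "body": {"rows": [[[0,0,0],[0,0,0]],[[0,0,0.005],[0,0,0]],[[0,0,0.01],[0,0,0]],[[0,0,0.01],[0,0,0]]]}}

```text
time: 2.1
position: [0.5656, 0.3307, 0.0505]
eef_rot: [3.142, 0.0, -2.823]
ft_force: [-0.3, -0.5, 0.0]
gripper_width: -0.0002
finger_force: 0.0
```

Emit:
{"method": "send_rows", "body": {"rows": [[[0,0,0.01],[0,0,0]],[[-0.017,0,0.018],[0,0.022,0]],[[-0.033,0,0.028],[0,0.044,0]],[[-0.049,0,0.038],[0,0.067,0]],[[-0.063,0,0.05],[0,0.089,0]],[[-0.077,0,0.062],[0,0.111,0]],[[-0.09,0,0.076],[0,0.133,0]],[[-0.096,0,0.083],[0,0.144,0]],[[-0.096,0,0.083],[0,0.144,0]],[[-0.096,0,0.083],[0,0.144,0]]]}}

```text
time: 3.1
position: [0.584, 0.3364, 0.0334]
eef_rot: [-3.141, -0.452, -2.824]
ft_force: [0.2, -0.0, 1.4]
gripper_width: -0.0
finger_force: 0.8
```

Run:
```python
from h import *
s=manip.get_state();print(s['ft_force'],s['position'])
b,_=snap('side');cv2.imwrite('pics/s1.png',cv2.resize(b[100:300,200:400],None,fx=3,fy=3)[:,:,::-1])
```

```text
[ 0.20494468 -0.04843865  1.40474369] [0.58396093 0.3363637  0.03339735]
```

View pics/s1.png

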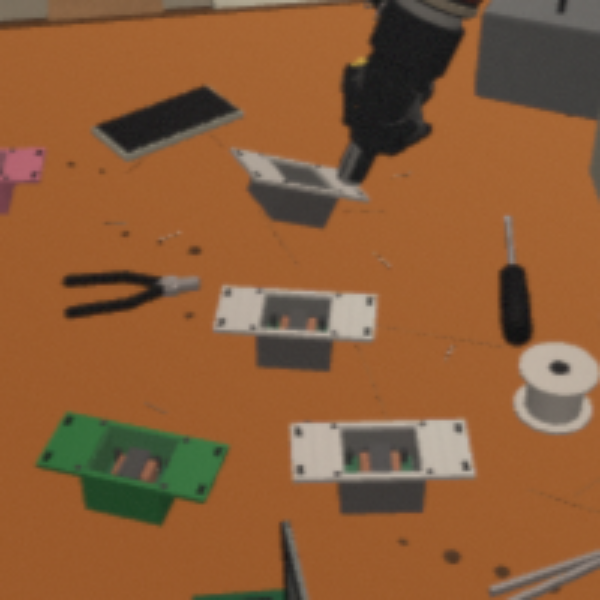

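The crop shows the left module tipped about 26° under the fingertips at (350,175), far end down. Next I return along the arc and lift clear.

Emit:
{"method": "send_rows", "body": {"rows": [[[0.006,0,-0.009],[0,-0.011,0]],[[0.013,0,-0.021],[0,-0.033,0]],[[0.022,0,-0.034],[0,-0.056,0]],[[0.029,0,-0.046],[0,-0.078,0]],[[0.036,0,-0.058],[0,-0.1,0]],[[0.042,0,-0.07],[0,-0.122,0]],[[0.047,0,-0.083],[0,-0.144,0]],[[0.06,0,-0.1],[0,-0.144,0]],[[-0.15,0,-0.4],[0,-0.144,0]],[[-0.35,0,-0.6],[0,-0.144,0]],[[-0.4,0,-0.6],[0,-0.144,0]],[[-0.4,0,-0.6],[0,-0.144,0]]]}}

```text
time: 4.35
position: [0.7065, 0.3762, 0.1084]
eef_rot: [3.141, 0.004, -2.824]
ft_force: [-0.1, -0.2, 1.0]
gripper_width: -0.0002
finger_force: 0.0
```

```bash
cat > look.py <<'E'
from h import *
import sys
s=manip.get_state();print(s['time'],s['position'].round(4),s['eef_rot'].round(3))
a,d=snap('top',sys.argv[1] if len(sys.argv)>1 else None)
o=[x for x in mods(a) if abs(x[3]-.127)<.006]
for x in o: print(np.round(x[:5],4))
trafo(a)
E
python3 look.py t1.png; python3 -c "
from h import *
go(mp(1,.052,.065),M[1][2]+np.pi)"
```

```text
4.35 [0.7065 0.3762 0.1084] [ 3.141  0.004 -2.824]
[ 0.5019  0.1351 -0.2357  0.1275  0.0566]
[0.5183 0.302  0.3571 0.1278 0.0352]
[ 0.5404 -0.025  -0.1023  0.1276  0.057 ]
0 46 [-6.7 -2.5]
1 51 [-1.1 -0.4]
2 51 [-3.3  0.8]
row [1.112, -0.963, 0.209] [0.0, 0.0, 0.176]
```

Emit:
{"method": "send_rows", "body": {"rows": [[[0.2,-0.18,0],[0,0,0.044]],[[0.38,-0.34,0],[0,0,0.088]],[[0.56,-0.5,0],[0,0,0.132]],[[0.75,-0.66,0],[0,0,0.176]],[[0.9,-0.82,0],[0,0,0.176]],[[0.98,-0.9,0],[0,0,0.176]],[[0.98,-0.95,0],[0,0,0.176]],[[0.98,-0.95,0],[0,0,0.176]]]}}

```text
time: 5.2
position: [0.5753, 0.1329, 0.107]
eef_rot: [3.141, 0.0, 2.905]
ft_force: [0.6, -0.2, 0.5]
gripper_width: 0.0002
finger_force: 0.0
```

```bash
python3 look.py t2.png; python3 -c "
from h import *
go(mp(1,.052,.050),M[1][2]+np.pi)"
```

```text
5.2 [0.5753 0.1329 0.107 ] [3.141 0.    2.905]
[0.5148 0.3132 0.3118 0.1282 0.0566]
[ 0.5404 -0.025  -0.1023  0.1277  0.057 ]
0 55 [-6.8 -0.8]
1 193 [-1.1  0.8]
2 52 [-3.1  0.6]
row [0.099, -0.079, 0.285] [0.0, 0.0, 0.0]
```

Module 0's transformer didn't slide, so it is sound. Next is the middle module.

Emit:
{"method": "send_rows", "body": {"rows": [[[0.099,-0.079,0.1],[0,0,0]],[[0.099,-0.079,0.22],[0,0,0]],[[0.099,-0.079,0.27],[0,0,0]],[[0.099,-0.079,0.283],[0,0,0]],[[0.099,-0.079,0.283],[0,0,0]],[[0.099,-0.079,0.283],[0,0,0]]]}}

```text
time: 5.85
position: [0.5536, 0.1235, 0.051]
eef_rot: [3.141, 0.002, 2.908]
ft_force: [-0.1, 0.6, 0.0]
gripper_width: 0.0001
finger_force: 0.0
```

Emit:
{"method": "send_rows", "body": {"rows": [[[0,0,0.01],[0,0,0]],[[-0.017,0,0.018],[0,0.022,0]],[[-0.033,0,0.028],[0,0.044,0]],[[-0.049,0,0.038],[0,0.067,0]],[[-0.063,0,0.05],[0,0.089,0]],[[-0.077,0,0.062],[0,0.111,0]],[[-0.09,0,0.076],[0,0.133,0]],[[-0.096,0,0.083],[0,0.144,0]],[[-0.096,0,0.083],[0,0.144,0]],[[-0.096,0,0.083],[0,0.144,0]]]}}

```text
time: 6.85
position: [0.5722, 0.1182, 0.034]
eef_rot: [3.141, -0.45, 2.907]
ft_force: [1.5, -1.7, 2.6]
gripper_width: -0.0003
finger_force: 1.8
```

Emit:
{"method": "send_rows", "body": {"rows": [[[0.006,0,-0.009],[0,-0.011,0]],[[0.013,0,-0.021],[0,-0.033,0]],[[0.022,0,-0.034],[0,-0.056,0]],[[0.029,0,-0.046],[0,-0.078,0]],[[0.036,0,-0.058],[0,-0.1,0]],[[0.042,0,-0.07],[0,-0.122,0]],[[0.047,0,-0.083],[0,-0.144,0]],[[0.06,0,-0.1],[0,-0.144,0]],[[-0.05,0,-0.35],[0,-0.144,0]],[[-0.1,0,-0.4],[0,-0.144,0]],[[-0.1,0,-0.4],[0,-0.144,0]]]}}

```text
time: 7.95
position: [0.6262, 0.1057, 0.1]
eef_rot: [3.14, 0.005, 2.906]
ft_force: [-0.5, 0.1, 0.5]
gripper_width: -0.0001
finger_force: 0.0
```

```bash
python3 look.py t3.png; python3 -c "
from h import *
go(mp(2,.052,.107),M[2][2]+np.pi)"
```

```text
7.95 [0.6262 0.1057 0.1   ] [3.14  0.005 2.906]
[0.5148 0.3132 0.3118 0.1283 0.0566]
[ 0.5404 -0.026  -0.0982  0.1277  0.0554]
0 55 [-6.8 -0.8]
1 310 [-0.2 -0. ]
2 52 [-3.1  0.6]
row [-0.005, -0.699, -0.046] [0.0, 0.0, -0.042]
```

Emit:
{"method": "send_rows", "body": {"rows": [[[0,-0.2,0],[0,0,-0.02]],[[0,-0.4,0],[0,0,-0.042]],[[0,-0.6,0],[0,0,-0.042]],[[-0.005,-0.699,0],[0,0,-0.042]],[[-0.005,-0.699,0],[0,0,-0.042]],[[-0.005,-0.699,0],[0,0,-0.042]]]}}

```text
time: 8.6
position: [0.5897, -0.0296, 0.0957]
eef_rot: [3.141, -0.003, 3.038]
ft_force: [-0.1, -0.4, -0.1]
gripper_width: -0.0
finger_force: 0.0
```

```bash
python3 look.py t4.png; python3 -c "
from h import *
go(mp(2,.052,.050),M[2][2]+np.pi)"
```

```text
8.6 [ 0.5897 -0.0296  0.0957] [ 3.141e+00 -3.000e-03  3.038e+00]
[ 0.5017  0.1352 -0.2477  0.1276  0.0567]
[0.5148 0.3132 0.3118 0.1282 0.0566]
0 54 [-6.5 -0.9]
1 56 [10.  -0.4]
2 241 [0.3 0.3]
row [-0.011, -0.005, 0.229] [0.0, -0.001, -0.0]
```

Module 1's transformer moved from -1 to +10 mm along x, so this is the loose one and I stop testing. Next I lift, open and go above it, while checking the picture.

```bash
python3 -c "
from h import *
M[1]=(.5017,.1352,-.2477)
go(mp(1,0,.12),M[1][2]+np.pi)
a=cv2.imread('pics/t4.png');cv2.imwrite('pics/c4.png',cv2.resize(a[150:240,150:350],None,fx=4,fy=4))"
```

```text
row [0.524, 0.772, -0.119] [0.0, -0.001, 0.046]
```

View pics/c4.png

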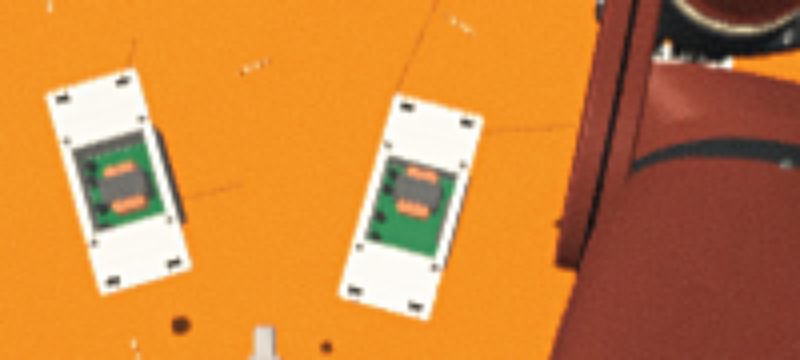

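The middle module's transformer now sits at the far end of its window, at (415,190) in the crop. The left module's is unchanged. I go to grasp the middle one.

Emit:
{"method": "send_rows", "body": {"rows": [[[0,0,-0.12],[0,0,0]],[[0.15,0.2,-0.12],[0,0,0.046]],[[0.28,0.4,-0.12],[0,0,0.046]],[[0.4,0.6,-0.12],[0,0,0.046]],[[0.524,0.772,-0.119],[0,0,0.046]],[[0.524,0.772,-0.119],[0,0,0.046]],[[0.524,0.772,-0.119],[0,0,0.046]]], "fingers": 0.8}}

```text
time: 9.35
position: [0.5018, 0.1362, 0.1204]
eef_rot: [-3.141, -0.0, 2.899]
ft_force: [-0.2, -0.2, 0.4]
gripper_width: 0.0769
finger_force: 0.0
```

```bash
python3 -c "
from h import *
M[1]=(.5017,.1352,-.2477)
go(mp(1,0,.018),M[1][2]+np.pi)"
```

```text
row [-0.001, -0.005, 0.512] [-0.0, -0.0, 0.002]
```

Emit:
{"method": "send_rows", "body": {"rows": [[[0,-0.005,0.2],[0,0,0.001]],[[0,-0.005,0.38],[0,0,0.001]],[[0,-0.005,0.48],[0,0,0.001]],[[0,-0.005,0.51],[0,0,0.001]],[[0,-0.005,0.51],[0,0,0.001]],[[0,-0.005,0.51],[0,0,0.001]]]}}

```text
time: 9.95
position: [0.5038, 0.1331, 0.0196]
eef_rot: [3.141, 0.002, 2.891]
ft_force: [-0.4, 0.2, -0.4]
gripper_width: 0.077
finger_force: 0.0
```

Emit:
{"method": "send_rows", "body": {"rows": [[[0,0,0],[0,0,0]],[[0,0,0],[0,0,0]],[[0,0,0],[0,0,0]],[[0,0,0],[0,0,0]],[[0,0,0],[0,0,0]]], "fingers": -1, "newtons": 40}}

```text
time: 10.45
position: [0.5041, 0.1336, 0.0203]
eef_rot: [3.14, 0.003, 2.891]
ft_force: [-0.3, -0.4, 5.8]
gripper_width: 0.0551
finger_force: 44.7
```

```bash
python3 -c "
from h import *
snap('side','side5.png')
R=manip.get_state();print(R['position'],R['eef_rot'],R['joint_pos'].round(3),R['gripper_width'])"
```

```text
[0.50403972 0.13358675 0.02025363] [3.14033205 0.00321947 2.89128678] [ 0.108  0.255  1.949  0.     0.934 -1.213] 0.055461717768436516
```

View pics/side5.png

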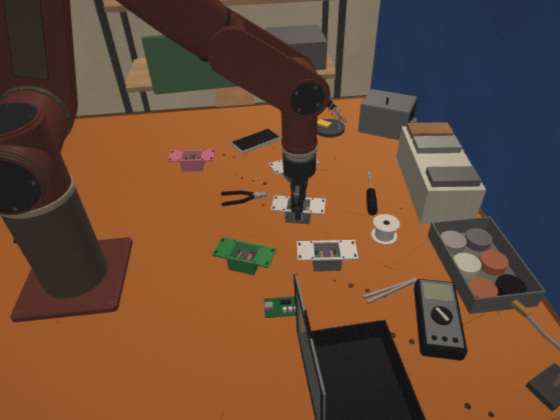

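Grasped, with the opening at 55 mm. In the side view the forearm at (265,60) is steep and the wrist at (300,95) is high, so there is room over the lid. Now I lift.

Emit:
{"method": "send_rows", "body": {"rows": [[[0,0,-0.1],[0,0,0]],[[0,0,-0.3],[0,0,0]],[[0,0,-0.5],[0,0,0]],[[0,0,-0.6],[0,0,0]],[[0,0,-0.6],[0,0,0]]]}}

```text
time: 11.0
position: [0.5048, 0.1337, 0.1422]
eef_rot: [3.139, 0.007, 2.891]
ft_force: [1.1, -0.4, -3.8]
gripper_width: 0.0552
finger_force: 44.2
```

```bash
python3 -c "
from h import *
go((.545,-.02,.14),1.621);print(manip.get_state()['gripper_width'])"
```

```text
row [-0.385, -0.695, 0.012] [0.002, 0.001, 0.404]
0.05517337465254133
```

Emit:
{"method": "send_rows", "body": {"rows": [[[-0.04,-0.07,0],[0,0,0.04]],[[-0.08,-0.14,0],[0,0,0.08]],[[-0.12,-0.21,0],[0,0,0.12]],[[-0.16,-0.28,0],[0,0,0.16]],[[-0.2,-0.35,0],[0,0,0.2]],[[-0.24,-0.42,0],[0,0,0.24]],[[-0.28,-0.49,0],[0,0,0.28]],[[-0.31,-0.56,0],[0,0,0.32]],[[-0.34,-0.63,0],[0,0,0.36]],[[-0.385,-0.695,0],[0,0,0.404]],[[-0.385,-0.695,0],[0,0,0.404]],[[-0.385,-0.695,0],[0,0,0.404]]]}}

```text
time: 12.2
position: [0.5413, -0.0202, 0.1366]
eef_rot: [-3.139, -0.001, 1.624]
ft_force: [0.3, 0.3, -2.9]
gripper_width: 0.0552
finger_force: 44.0
```

```bash
python3 -c "
from h import *
go((.543,-.21,.14),1.621);go((.543,-.3205,.14),1.621)"
```

```text
row [-0.948, -0.042, -0.018] [-0.001, -0.0, 0.001]
row [-1.5, -0.071, -0.018] [-0.001, -0.0, 0.001]
```

Emit:
{"method": "send_rows", "body": {"rows": [[[-0.2,-0.01,0],[0,0,0]],[[-0.4,-0.02,0],[0,0,0]],[[-0.6,-0.03,0],[0,0,0]],[[-0.8,-0.04,0],[0,0,0]],[[-1,-0.045,0],[0,0,0]],[[-1,-0.045,0],[0,0,0]]]}}

```text
time: 12.8
position: [0.5435, -0.2243, 0.138]
eef_rot: [-3.142, 0.002, 1.621]
ft_force: [1.0, 0.2, -3.2]
gripper_width: 0.0553
finger_force: 44.0
```

Emit:
{"method": "send_rows", "body": {"rows": [[[-0.15,-0.005,0],[0,0,0]],[[-0.3,-0.015,0],[0,0,0]],[[-0.5,-0.025,0],[0,0,0]],[[-0.5,-0.025,0],[0,0,0]],[[-0.5,-0.025,0],[0,0,0]]]}}

```text
time: 13.3
position: [0.5436, -0.3199, 0.1374]
eef_rot: [-3.14, -0.002, 1.623]
ft_force: [0.0, 1.1, -3.0]
gripper_width: 0.055
finger_force: 44.0
```

Run:
```python
from h import *
go((.543,-.3205,.026),1.621)
a,_=snap('top');b,_=snap('side')
cv2.imwrite('pics/c6.png',np.hstack([cv2.resize(a[120:270,350:550],(400,300)),cv2.resize(b[220:420,240:506],(400,300))])[:,:,::-1])
```

```text
row [-0.004, -0.002, 0.557] [-0.0, -0.001, 0.001]
```

View pics/c6.png

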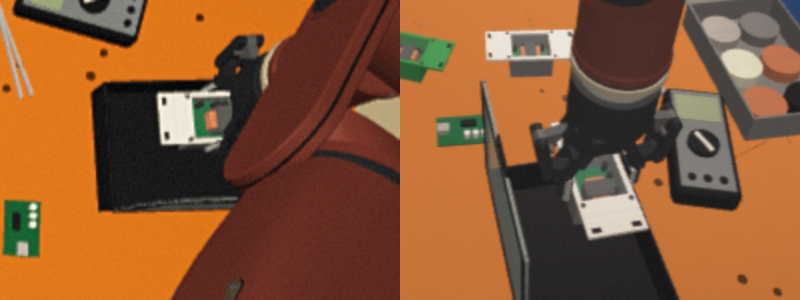

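The top crop shows the module over the box, panel left end at (178,118), and the side crop shows it clear of the lid at (505,190). I lower it.

Emit:
{"method": "send_rows", "body": {"rows": [[[0,0,0.15],[0,0,0]],[[0,0,0.3],[0,0,0]],[[0,0,0.4],[0,0,0]],[[0,0,0.48],[0,0,0]],[[0,0,0.52],[0,0,0]],[[0,0,0.545],[0,0,0]],[[0,0,0.56],[0,0,0]],[[0,0,0.56],[0,0,0]],[[0,0,0.56],[0,0,0]]]}}

```text
time: 14.3
position: [0.5446, -0.3212, 0.0275]
eef_rot: [3.14, 0.001, 1.622]
ft_force: [0.5, -0.1, -2.2]
gripper_width: 0.0556
finger_force: 43.9
```

Emit:
{"method": "send_rows", "body": {"rows": [[[0,0,0.01],[0,0,0]],[[0,0,0.015],[0,0,0]],[[0,0,0.015],[0,0,0]]]}}

```text
time: 14.6
position: [0.5444, -0.3211, 0.0243]
eef_rot: [3.141, 0.001, 1.622]
ft_force: [-0.9, 1.2, 2.1]
gripper_width: 0.0553
finger_force: 44.5
```

Emit:
{"method": "send_rows", "body": {"rows": [[[0,0,0],[0,0,0]],[[0,0,0],[0,0,0]],[[0,0,0],[0,0,0]],[[0,0,-0.1],[0,0,0]],[[0,0,-0.3],[0,0,0]],[[0,0,-0.5],[0,0,0]],[[0,0,-0.75],[0,0,0]],[[0,0,-1],[0,0,0]],[[0,0,-1],[0,0,0]]], "fingers": 0.6}}

```text
time: 15.5
position: [0.5478, -0.3236, 0.2337]
eef_rot: [3.13, 0.01, 1.622]
ft_force: [0.8, -1.1, 0.7]
gripper_width: 0.0683
finger_force: 0.0
```

Run:
```python
from h import *
s=manip.get_state();print(s['joint_pos'].round(3))
c,T=cal('top')
b,db=snap('side');c,T=cal('side')
v,u=np.mgrid[0:420,0:560]
P=np.stack([(u-c['cx'])/c['fx']*db,(v-c['cy'])/c['fy']*db,db],-1)@T[:3,:3].T+T[:3,3]
m=(db>0)&(P[...,0]>.40)&(P[...,0]<.5)&(P[...,1]<-.2)&(P[...,1]>-.44)&(P[...,2]>.062)&(P[...,2]<.25)
q=P[m]
for z in np.arange(.07,.24,.02):
    k=q[abs(q[:,2]-z)<.01]
    if len(k): print(round(z,2),len(k),np.median(k,0).round(3),k.min(0).round(3),k.max(0).round(3))
```

```text
[-0.657  0.241  1.519  0.     1.366 -0.709]
0.07 109 [ 0.451 -0.32   0.071] [ 0.446 -0.392  0.062] [ 0.454 -0.234  0.08 ]
0.09 131 [ 0.451 -0.323  0.09 ] [ 0.445 -0.404  0.08 ] [ 0.454 -0.237  0.1  ]
0.11 142 [ 0.45  -0.327  0.11 ] [ 0.444 -0.406  0.1  ] [ 0.454 -0.235  0.12 ]
0.13 163 [ 0.45  -0.332  0.13 ] [ 0.444 -0.419  0.12 ] [ 0.453 -0.237  0.14 ]
0.15 198 [ 0.45  -0.348  0.151] [ 0.443 -0.424  0.14 ] [ 0.456 -0.234  0.16 ]
0.17 217 [ 0.449 -0.349  0.17 ] [ 0.442 -0.424  0.16 ] [ 0.455 -0.235  0.18 ]
0.19 99 [ 0.45  -0.382  0.185] [ 0.441 -0.425  0.18 ] [ 0.454 -0.234  0.2  ]
0.21 507 [ 0.448 -0.352  0.209] [ 0.441 -0.424  0.2  ] [ 0.454 -0.235  0.22 ]
0.23 50 [ 0.448 -0.329  0.221] [ 0.446 -0.349  0.22 ] [ 0.45  -0.309  0.223]
```

Released and lifted. The lid is at about 90°, with its outer face at x≈0.442 and its top at z≈0.22. I raise, move behind it on the robot side and lower with closed fingers.

Emit:
{"method": "send_rows", "body": {"rows": [[[0,0,-0.15],[0,0,0]],[[0,0,-0.3],[0,0,0]],[[0,0,-0.3],[0,0,0]],[[0,-0.2,-0.3],[0,0,0]],[[0,-0.4,-0.3],[0,0,0]],[[0,-0.6,-0.3],[0,0,0]],[[0,-0.7,-0.3],[0,0,0]],[[0,-0.7,-0.2],[0,0,0]],[[0,-0.7,0],[0,0,0]],[[0,-0.7,0.19],[0,0,0]],[[0,-0.7,0.19],[0,0,0]]], "fingers": -1}}

```text
time: 16.65
position: [0.4006, -0.3242, 0.1781]
eef_rot: [-3.133, -0.01, 1.622]
ft_force: [-1.1, 2.5, -1.1]
gripper_width: -0.0002
finger_force: 0.0
```

Run:
```python
from h import *
s=manip.get_state();print(s['position'],s['eef_rot'],s['joint_pos'].round(2)); x0,_,z0=s['position']
for a in np.arange(1.5,-.01,-.1):
    n=.005+.0125; x=.451+.14*np.cos(a)-n*np.sin(a); z=.0545+.14*np.sin(a)+n*np.cos(a)
    print(round(a,1),round((x-x0)/.2,2),round((z0-z)/.2,2))
b,_=snap('side');a,_=snap('top')
cv2.imwrite('pics/c7.png',np.hstack([cv2.resize(a[120:270,350:550],(400,300)),cv2.resize(b[200:420,200:493],(400,300))])[:,:,::-1])
```

```text
[ 0.40059302 -0.32419392  0.1780666 ] [-3.13318314 -0.01023142  1.62180149] [-0.83  0.02  1.87 -0.    1.26 -0.88]
1.5 0.21 -0.09
1.4 0.28 -0.09
1.3 0.35 -0.08
1.2 0.42 -0.07
1.1 0.49 -0.05
1.0 0.56 -0.02
0.9 0.62 0.02
0.8 0.68 0.05
0.7 0.73 0.1
0.6 0.78 0.15
0.5 0.82 0.21
0.4 0.86 0.26
0.3 0.89 0.33
0.2 0.92 0.39
0.1 0.94 0.46
-0.0 0.95 0.53
```

View pics/c7.png

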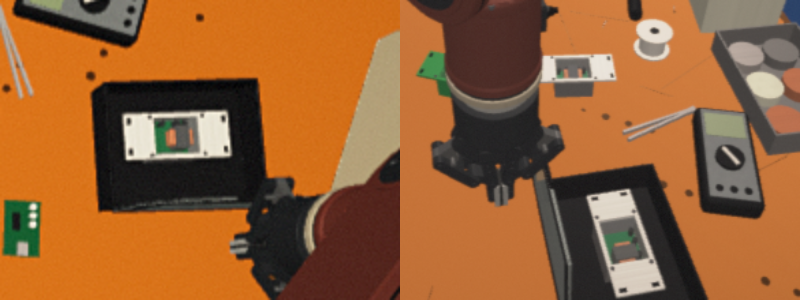

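The module lies flat in the box at (177,135) in the left crop, and the gripper is behind the lid. Now I push the lid over along its arc.

Emit:
{"method": "send_rows", "body": {"rows": [[[0,0,-0.09],[0,0,0]],[[0,0.12,-0.09],[0,0,0]],[[0,0.21,-0.09],[0,0,0]],[[0,0.28,-0.09],[0,0,0]],[[0,0.35,-0.08],[0,0,0]],[[0,0.42,-0.07],[0,0,0]],[[0,0.49,-0.05],[0,0,0]],[[0,0.56,-0.02],[0,0,0]]]}}

```text
time: 17.55
position: [0.5171, -0.3221, 0.1892]
eef_rot: [-3.142, 0.0, 1.622]
ft_force: [-0.8, -0.8, 0.6]
gripper_width: 0.0003
finger_force: 0.3
```

Run:
```python
from h import *
s=manip.get_state();print(s['position'],s['eef_rot']); x0,_,z0=s['position']
for a in np.arange(.9,-.01,-.1):
    n=.005+.0125; x=.451+.14*np.cos(a)-n*np.sin(a); z=.0545+.14*np.sin(a)+n*np.cos(a)
    print(round(a,1),round((x-x0)/.2,2),round((z0-z)/.2,2))
```

```text
[ 0.51707933 -0.32211737  0.18923905] [-3.14157227e+00  8.61744054e-05  1.62213152e+00]
0.9 0.04 0.07
0.8 0.09 0.11
0.7 0.15 0.16
0.6 0.2 0.21
0.5 0.24 0.26
0.4 0.28 0.32
0.3 0.31 0.38
0.2 0.34 0.45
0.1 0.36 0.52
0.0 0.37 0.59
```

Emit:
{"method": "send_rows", "body": {"rows": [[[0,0.04,0.05],[0,0,0]],[[0,0.09,0.09],[0,0,0]],[[0,0.15,0.15],[0,0,0]],[[0,0.2,0.2],[0,0,0]],[[0,0.24,0.26],[0,0,0]],[[0,0.28,0.32],[0,0,0]],[[0,0.31,0.38],[0,0,0]],[[0,0.34,0.45],[0,0,0]],[[0,0.36,0.52],[0,0,0]],[[0,0.37,0.57],[0,0,0]],[[0,0.37,0.59],[0,0,0]],[[0,0.37,0.59],[0,0,0]]]}}

```text
time: 18.75
position: [0.5896, -0.3182, 0.0708]
eef_rot: [-3.141, -0.001, 1.622]
ft_force: [0.1, -0.4, 0.3]
gripper_width: 0.0002
finger_force: 0.0
```

Emit:
{"method": "send_rows", "body": {"rows": [[[0,0,0.005],[0,0,0]],[[0,0,0.01],[0,0,0]],[[0,0,0.015],[0,0,0]],[[0,0,0.015],[0,0,0]]]}}

```text
time: 19.15
position: [0.5902, -0.3187, 0.0695]
eef_rot: [3.141, 0.001, 1.622]
ft_force: [-2.2, 0.5, 4.1]
gripper_width: -0.0002
finger_force: 2.1
```

Emit:
{"method": "send_rows", "body": {"rows": [[[0,0,0.008],[0,0,0]],[[0,0,0.012],[0,0,0]],[[0,0,0.012],[0,0,0]]]}}

```text
time: 19.45
position: [0.5903, -0.3187, 0.0693]
eef_rot: [3.141, 0.001, 1.622]
ft_force: [-7.3, 4.7, 18.6]
gripper_width: 0.0
finger_force: 8.3
```

Emit:
{"method": "send_rows", "body": {"rows": [[[0,0,-0.1],[0,0,0]],[[0,0,-0.3],[0,0,0]],[[0,0,-0.5],[0,0,0]],[[0,-0.2,-0.75],[0,0,0]],[[0.2,-0.4,-0.95],[0,0,0]],[[0.4,-0.6,-0.95],[0,0,0]],[[0.6,-0.6,-0.95],[0,0,0]],[[0.8,-0.6,-0.95],[0,0,0]],[[1,-0.6,-0.95],[0,0,0]],[[1,-0.6,-0.95],[0,0,0]]]}}

```text
time: 20.45
position: [0.4593, -0.1204, 0.2565]
eef_rot: [3.14, -0.001, 1.627]
ft_force: [0.7, 0.5, 0.1]
gripper_width: -0.0002
finger_force: 0.0
```

Run:
```python
from h import *
a,da=snap('top','top8.png');b,db=snap('side')
for o in mods(a):
    if abs(o[3]-.127)<.006: print(np.round(o[:5],4))
for n,d in(('top',da),('side',db)):
    c,T=cal(n); v,u=np.mgrid[0:420,0:560]
    P=np.stack([(u-c['cx'])/c['fx']*d,(v-c['cy'])/c['fy']*d,d],-1)@T[:3,:3].T+T[:3,3]
    for x in (.46,.5,.54,.58,.6,.61):
        k=P[(d>0)&(abs(P[...,0]-x)<.006)&(P[...,1]<-.24)&(P[...,1]>-.4)&(P[...,2]<.15)]
        if len(k): print(n,x,np.percentile(k[:,2],[10,50,90]).round(4))
cv2.imwrite('pics/c8.png',np.hstack([cv2.resize(a[90:290,150:550],(400,200)),cv2.resize(b[140:420,200:560],(400,200))])[:,:,::-1])
```

```text
[0.5142 0.3133 0.3118 0.1272 0.0561]
[ 0.5402 -0.025  -0.1072  0.1274  0.0569]
top 0.46 [0.0549 0.0587 0.0612]
side 0.46 [0.0558 0.0592 0.0611]
side 0.5 [0.0569 0.0585 0.0599]
side 0.54 [0.057  0.0584 0.0598]
side 0.58 [0.0568 0.0584 0.0597]
side 0.6 [0.057  0.0584 0.06  ]
side 0.61 [0.0575 0.0595 0.0613]
```

View pics/c8.png

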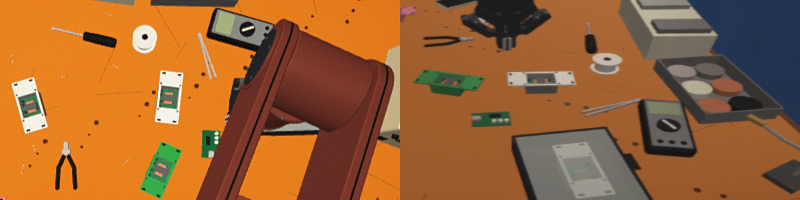

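The lid is flat and shut: the side depth reads about 0.0585–0.06 m across it, and the module shows through it at (575,165). The two sound modules haven't moved, so I hand the job in.

```bash
python3 -c "
from h import *
print(manip.close_job())"
```

```text
the job is handed in; nothing more can be done
None
```

The middle module had the loose transformer (it slid about 11 mm when rocked); it now lies flat, panel up, in the reject box with the lid shut. I stopped testing there, so the right-hand module was never rocked, and the other two still stand within about 2 mm of where they started. The job was handed in at about 20.5 s, and no verdict was returned.

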